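# Set and clamp the last leg of a resin levelling board

### The job

The levelling board lies face down with three of its four telescopic legs set and clamped. Push the fourth, sprung leg down until the broad ring round it is level with the rim of its clamp collar (its foot then level with the others) and, holding it there, slide its cam lever fully closed against the collar. Finish still holding the leg down at its mark with the lever closed, so that the clamp screw can be tightened; leave the other clamps closed and the things lying about where they are.

Things in the scene. Friction and masses are not known exactly. Their poses are not given: they have to be found in the camera images.
- board: plywood levelling board lying face down, 240 (its x) x 320 (its y) x 18 mm, held fast; origin at the centre of its underside. Four like leg sets stand upright on it at x +-80, y +-120 mm (which is where varies): sleeve, black collar 39 mm across, 22 mm sliding tube, rubber foot on top, black cam lever beside the collar. Three are down and clamped; leg_a stands 30 mm taller, lever swung out
- sleeve_a: fixed sleeve and collar of the leg to be set. Origin on the leg's axis on the board's upper face, z up along the leg. Its x and y tell how the lever sits: closed, the lever lies on the collar's -y side
- leg_a: the sliding leg to be set; origin at the centre of the flat top of its rubber foot (46 mm across, 10 mm thick), z up. A spring pushes it up: it yields from about 5 N, takes about 8 N at the mark and has 8 mm more travel below it. Let go, it springs up; with the lever closed the cam grips it, but it creeps up about 1 mm/s until the clamp screw is tightened
- ring_a (a point): centre of the broad dark ring (4 mm wide) round the sliding leg: the length mark, on the leg's axis, 20 mm below the top of the foot
- rim_a (a point): centre of the upper rim of that leg's clamp collar, on the leg's axis, 75 mm above the board's upper face. At the mark the ring is level with it, and the top of the foot is 20 mm above it, level with the other three feet
- lever_a (a joint): angle of that leg's cam lever, rad: 0 closed on its stop, growing as it swings out (clockwise from above) to 1.6; starts 0.5 to 1.0. Upright pivot at (-22, -22) mm in sleeve_a's x, y. Takes about 3 N at the tab, 8 to 12 N over the last 0.1 rad as the cam bites and goes over centre; stays where it is left
- tab_a (a point): middle of the top edge of the lever's upright thumb tab: a plate 22 mm wide (along the lever), 7 mm thick, centred 30 mm from the pivot (lever's end at 41), reaching from the collar to 36 mm above the rim. Closed, it lies at (8, -28) mm in sleeve_a's x, y, parallel to x, outer face at y = -31.5, just clear of the foot's side; drawn in towards the leg (+y) it closes
- lever_b (a joint): angle of the cam lever of another, already set leg: 0 closed (as it starts); grows as it opens
- rim_b (a point): centre of the collar rim of the leg to which lever_b belongs, 20 mm below that leg's foot face
- lever_c (a joint): angle of the cam lever of another, already set leg: 0 closed (as it starts); grows as it opens
- rim_c (a point): centre of the collar rim of the leg to which lever_c belongs, 20 mm below that leg's foot face
- lever_d (a joint): angle of the cam lever of another, already set leg: 0 closed (as it starts); grows as it opens
- rim_d (a point): centre of the collar rim of the leg to which lever_d belongs, 20 mm below that leg's foot face
- level: round bubble level, 40 mm across, 10 mm thick, lying on the board between the legs; origin at the centre of its underside; leave alone
- hexkey: hex key, 70 mm long with a 22 mm bent end, 6 mm thick, lying on the board between the legs; origin at the middle of its long arm; leave alone
- jar_1: black lidded pigment jar, 66 mm across, 62 mm tall, on the table; origin at the centre of its underside; leave alone
- jar_2: smaller black lidded pigment jar, 48 mm across, 45 mm tall, on the table; origin at the centre of its underside; leave alone
- cup: paper cup, 72 mm across the rim, 85 mm tall, with a stir stick that stands out to about 125 mm, on the table; origin at the centre of its underside; leave alone
- tile_2: coated ceramic tile lying flat, 100 x 100 x 8 mm; origin at the centre of its underside; leave alone

How it is judged:
On the way:
1. the leg is held down with its ring level with the collar rim (within 4 mm) while its lever is still open (z of ring_a in the frame of rim_a between -0.004 and 0.004 m and contact force between the fingers and leg_a above 2 N and value of joint lever_a above 0.3 rad), for 0.2 s.
At the end, for the whole second after the job is handed in: the fingers still press the leg (over 2 N), its ring is level with the collar rim within 4 mm, its lever is closed to within 0.1 rad, and the other three levers are closed (within 0.15 rad) (z of ring_a in the frame of rim_a between -0.004 and 0.004 m and contact force between the fingers and leg_a above 2 N and value of joint lever_a below 0.1 rad and value of joint each of lever_b, lever_c, lever_d below 0.15 rad); the arm keeps its last pose, push and grip.
It fails at once if the lever is closed (under 0.2 rad) while the ring is more than 6 mm off the rim (value of joint lever_a below 0.2 rad and not (z of ring_a in the frame of rim_a between -0.006 and 0.006 m)).
It fails at once if another clamp lever is opened by more than 0.15 rad (value of joint any of lever_b, lever_c, lever_d above 0.15 rad).
It fails at once if one of the things lying about is shifted by more than 40 mm (distance of any of level, hexkey, jar_1, jar_2, cup, tile_2 from where it was at the start of the episode above 0.04 m).
It also fails if it takes over 32 s, if anything falls off the work surface, if the arm or the gripper's body presses on something with over 40 N, if the wrist force passes 120 N, or if a joint passes its speed limit or range.

### The arm

A 6-joint arm with a two-finger parallel gripper is mounted at the origin on the work surface. World frame = base frame: x ahead of the robot, y to its left, z up, the work surface at z = 0. Lengths are in m, angles in rad, forces in N, time in s.
With the tool pointing down it reaches from about 0.325 to 0.9 m from the base axis. Payload 3.5 kg.
Tool frame: the origin (TCP) lies midway between the tips of the shut fingers; the grasp point (between the pads) lies 19 mm behind it (r.grip_point_offset is the distance from the TCP to the grasp point, in m); x points along the fingers, y is the direction in which the jaws open and shut, and the axes are right-handed (so a half turn about x gives the same grasp; the last joint's range is limited). The gripper opens to 85 mm and grips with 20 to 120 N. Pads are 22 mm wide; open, the fingers measure 114 mm over their backs; the gripper's body (76 mm by 85 mm) begins 54 mm behind the grasp point. The pads swing forward as they close: fully open they stand 13 mm farther back than shut.
Start: joints at [1.208, 0.276, -0.026, 1.268, 0, 1.467], TCP at [0.161, 0.604, 0.231] pointing down, gripper open.
Joint ranges: [-3.12, 3.12], [-0.85, 1.88], [-1.08, 1.24], [-1.95, 2.15], [-1.57, 1.53], [-3.14, 3.14]. Speed limits (rad/s): [2.57, 2.57, 3.14, 3.14, 3.14, 3.14].

### API

Orientations are given as a unit quaternion [x, y, z, w].
In Python, from cell import r, vision gives the robot as it stands.
- The arm moves only by the shell command python3 -m creep 'ROWS'. ROWS is JSON, a list that holds one entry, the list of rows, each a list of 5 numbers: the shift along the tool's x, y, z in m, then the turn about the tool's x in degrees, then the opening in per cent of the stroke, from 0 (shut) to 100 (fully open). In form: [[[dx, dy, dz, yaw, claw], ...]]. A call has exactly 8 rows; each row is the pose to reach, as a shift and turn from the pose commanded when the call began, along the tool's axes at that moment; what a row does not reach only later rows make up. A row lasts 1/10 s, in which the tool goes at most 50 mm and 8.59 degrees, less where a joint would pass 70% of its speed; a pose out of reach is approached as far as the arm can. A call with a gripper value outside its range is refused whole. The fingers move at their own pace and stop on an object; the grip force is fixed at half the most. Time passes only in rows, so rows that repeat a pose let the fingers close, or fill a call up. It gives the time, the measured TCP pose, the force and the opening at its end, in the units of the state.
- r.state(): the state, without advancing time (a new reading comes with each control period).
- vision.camera(name): name is "side" or "top" or "wrist"; returns the picture (384x512x3 uint8, red, green, blue); there is no depth.
- vision.camera_params(name): a dict with "K" (3x3 intrinsics, pixels), "position" and "rotation" of the camera in the world. Camera axes: x right, y up, looking along -z (the intrinsics and any distortion apply to the point x, -y, -z); pixel columns grow to the right and rows downward; lengths in m; the calibration is good to about 2 mm. A picture is of the moment at which its call begins: read the wrist's pose just before it. camera_params takes no time and is no camera call; for the wrist camera it gives the pose at the moment of the call.
- r.close_job(): hands the job in, once; it reports no verdict.
The state is a dict: "clock": time; "joint_pos": joint angles; "qd": joint speeds; "effort": joint torques, N m; "position": TCP position; "tcp_rot": TCP orientation; "ft_force": force on the tool from outside, world axes, zero at the start; "wrist_torque": the same for the moment, N m; "width": opening from 0.0 (shut) to 1.0 (fully open).
Only numpy, scipy, OpenCV 4.12 (cv2) and the standard library are available. Lean on these libraries where they do the work, as an engineer would, in place of code of your own. Each camera call takes 0.05 s, during which the arm holds its last target.

## Working session

There is one attempt and no reset: what is moved stays moved. The work goes in short steps, Python scripts to look and compute and a shell command to move; the robot and the scene stay as the last step left them, time stands still between calls to the robot, and variables do not carry over. Pictures are saved under pics/ and viewed, and the job is handed in when it is done.

```bash
ls; mkdir -p pics; python3 - <<'E'
from cell import r, vision
import cv2
print(r.state(), r.grip_point_offset)
for n in ("top","side","wrist"):
    p=vision.camera_params(n); print(n,p)
    cv2.imwrite(f"pics/{n}0.png",vision.camera(n)[:,:,::-1])
E
```

```text
pics
{'clock': 0.0, 'joint_pos': array([ 1.20759913e+00,  2.77153191e-01, -2.79373834e-02,  1.26802431e+00,
       -2.04956804e-05,  1.46738586e+00]), 'qd': array([ 0.00041523, -0.00078942,  0.00068683, -0.00199014,  0.00038007,
        0.00017301]), 'effort': array([ 5.39067457e-05, -4.45508838e+01,  2.95202190e+01,  1.62730931e-02,
       -8.40870439e-05,  1.04302806e-07]), 'position': array([0.16027671, 0.60325505, 0.23012058]), 'tcp_rot': array([ 0.09079114,  0.70133191, -0.09238955,  0.70096697]), 'ft_force': array([ 0.32891308,  0.17932404, -0.09254825]), 'wrist_torque': array([ 0.03236348, -0.03738238, -0.05942004]), 'width': 1.0020176819686168} 0.0187
top {'K': array([[413.93311564,   0.        , 257.45629875],
       [  0.        , 413.93311564, 186.28880309],
       [  0.        ,   0.        ,   1.        ]]), 'position': array([ 0.41131479, -0.0121903 ,  1.09835966]), 'rotation': array([ 0.05582927, -0.04766372, -0.69885991,  0.71148162])}
side {'K': array([[404.36103425,   0.        , 257.03788499],
       [  0.        , 404.36103425, 184.45435054],
       [  0.        ,   0.        ,   1.        ]]), 'position': array([ 0.52094972, -1.0439831 ,  0.75877811]), 'rotation': array([ 0.49022392, -0.00335049, -0.02338737,  0.87127625])}
wrist {'K': array([[330.24202773,   0.        , 260.40342569],
       [  0.        , 330.24202773, 185.624551  ],
       [  0.        ,   0.        ,   1.        ]]), 'position': array([0.09099582, 0.62116126, 0.37218971]), 'rotation': array([-0.1139894 , -0.08544362,  0.60350779,  0.78452798])}
```

View pics/top0.png

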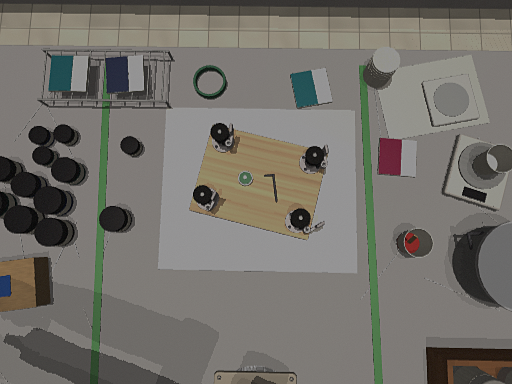

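View pics/side0.png

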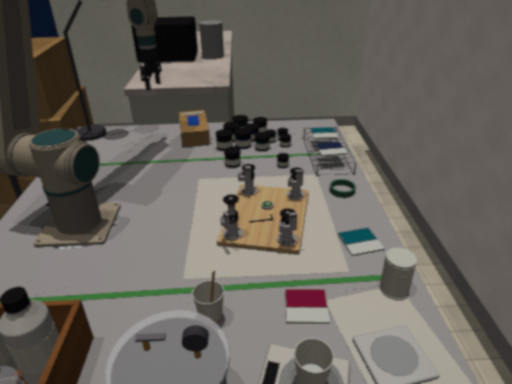

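View pics/wrist0.png

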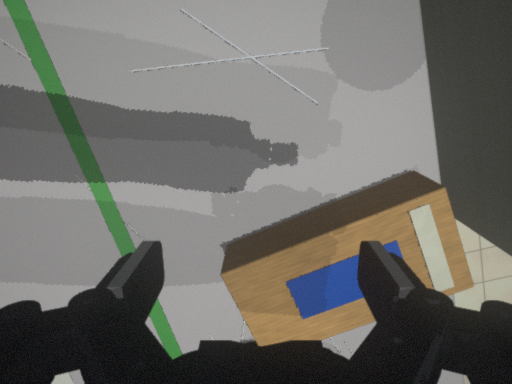

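```bash
python3 - <<'E'
import cv2
a=cv2.imread("pics/top0.png")
cv2.imwrite("pics/z1.png",cv2.resize(a[110:250,180:340],None,fx=5,fy=5,interpolation=cv2.INTER_CUBIC)[:600,:800])
cv2.imwrite("pics/z1b.png",cv2.resize(a[190:250,270:340],None,fx=10,fy=10,interpolation=cv2.INTER_CUBIC))
a=cv2.imread("pics/side0.png")
cv2.imwrite("pics/z2.png",cv2.resize(a[155:255,210:320],None,fx=6,fy=6,interpolation=cv2.INTER_CUBIC))
E
```

```text
(no output)
```

View pics/z1.png

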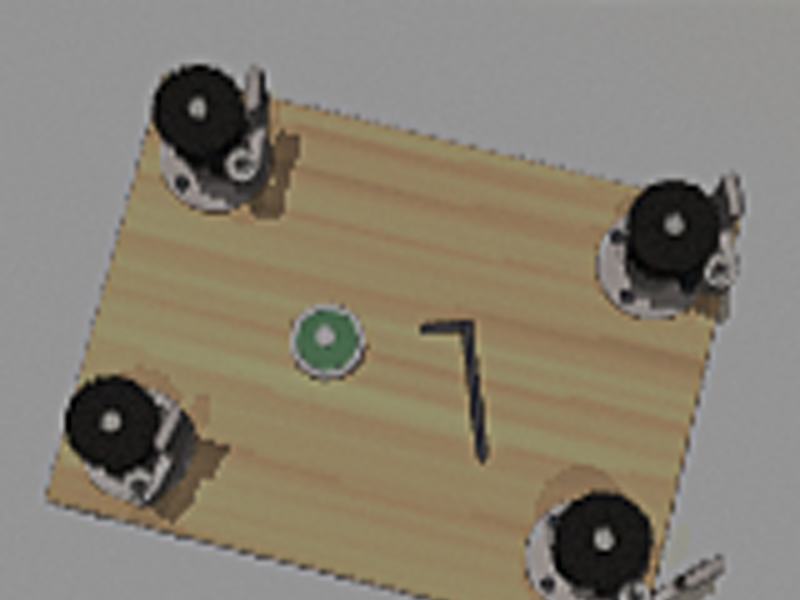

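View pics/z1b.png

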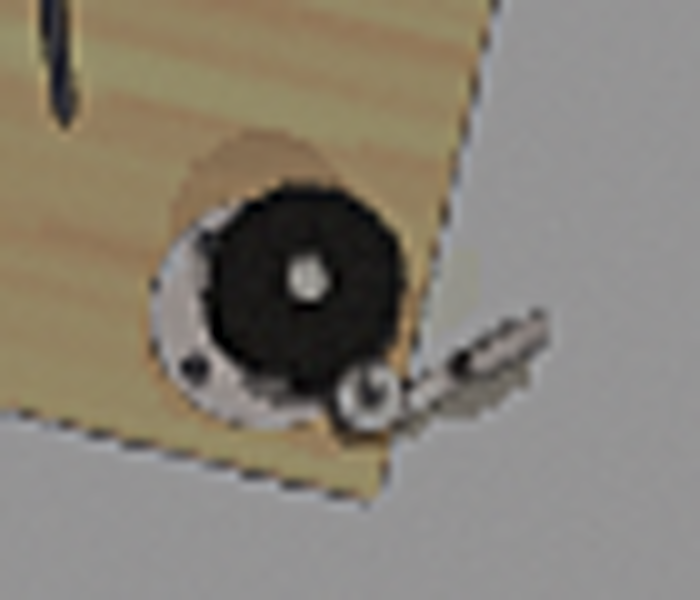

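View pics/z2.png

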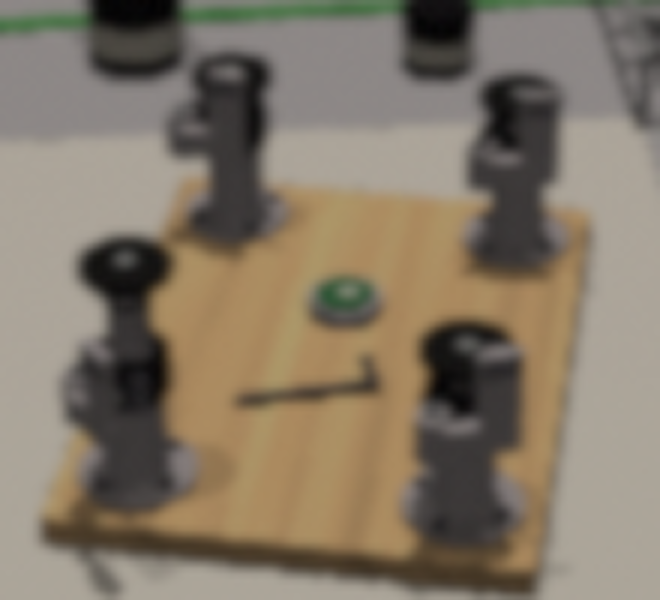

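```bash
cat > h.py <<'E'
from cell import r, vision
import numpy as np, cv2
from scipy.spatial.transform import Rotation as R
def cam(p):
    return np.array(p["K"]),np.array(p["position"]),R.from_quat(p["rotation"]).as_matrix()
def ray(p,uv,z):
    K,c,M=cam(p); d=np.linalg.solve(K,[uv[0],uv[1],1]); d=M@(d*[1,-1,-1]); return c+d*(z-c[2])/d[2]
def proj(p,X):
    K,c,M=cam(p); q=M.T@(np.array(X,float)-c); q=K@(q*[1,-1,-1]); return q[:2]/q[2]
E
python3 - <<'E'
from h import *
p=vision.camera_params("top"); np.set_printoptions(precision=4,suppress=True)
f=lambda u,v:(270+u/10-.0,190+v/10)
print("foot",ray(p,f(308,278),.143))
for z in(.08,.093): print("pivot",ray(p,f(370,397),z))
print("tab",ray(p,f(460,365),.129), ray(p,f(410,385),.129),ray(p,f(545,325),.129))
g=lambda u,v:(180+u/5,110+v/5)
for n,u,v in(("b",200,108),("c",112,422),("d",675,225)): print(n,ray(p,g(u,v),.113))
s=r.state(); print(R.from_quat(s["tcp_rot"]).as_matrix())
E
```

```text
foot [ 0.4805 -0.1011  0.143 ]
pivot [ 0.4562 -0.1222  0.08  ]
pivot [ 0.4557 -0.1208  0.093 ]
tab [ 0.4619 -0.1378  0.129 ] [ 0.457  -0.1262  0.129 ] [ 0.4715 -0.1576  0.129 ]
b [0.6908 0.0951 0.113 ]
c [0.5346 0.1325 0.113 ]
d [ 0.6358 -0.1378  0.113 ]
[[-0.0007  0.2569  0.9664]
 [-0.0017  0.9664 -0.2569]
 [-1.     -0.0018 -0.0002]]
```

```bash
python3 -m creep '[[[0,-0.0376,0.02875,0,76],[0,-0.075,0.0575,0,76],[0,-0.113,0.086,0,76],[0,-0.15,0.115,0,76],[0,-0.188,0.144,0,76],[0,-0.226,0.1725,0,76],[0,-0.263,0.201,0,76],[0,-0.301,0.23,0,76]]]'
python3 -m creep '[[[0,-0.0376,0.02875,0,76],[0,-0.075,0.0575,0,76],[0,-0.113,0.086,0,76],[0,-0.15,0.115,0,76],[0,-0.188,0.144,0,76],[0,-0.226,0.1725,0,76],[0,-0.263,0.201,0,76],[0,-0.301,0.23,0,76]]]'
python3 - <<'E'
from h import *
s=r.state();print(s["clock"],s["position"],R.from_quat(s["tcp_rot"]).as_matrix())
p=vision.camera_params("wrist");a=vision.camera("wrist");np.save("w1.npy",p,allow_pickle=True)
cv2.imwrite("pics/w1.png",cv2.resize(a[:,:,::-1],None,fx=1.5,fy=1.5)[:600])
cv2.imwrite("pics/w1raw.png",a[:,:,::-1])
E
```

```text
clock: 0.95
position: [0.3056, 0.2523, 0.2312]
tcp_rot: [0.091, 0.701, -0.091, 0.701]
ft_force: [1.9, 0.4, 0.5]
width: 0.759
clock: 1.75
position: [0.4506, -0.0979, 0.2312]
tcp_rot: [0.092, 0.701, -0.092, 0.701]
ft_force: [0.9, 0.2, -0.0]
width: 0.761
1.75 [ 0.4505702  -0.09789243  0.23119565] [[ 1.41622443e-04  2.57482799e-01  9.66282872e-01]
 [ 3.03313074e-04  9.66282826e-01 -2.57482831e-01]
 [-9.99999944e-01  3.29551575e-04  5.87494351e-05]]
```

View pics/w1.png

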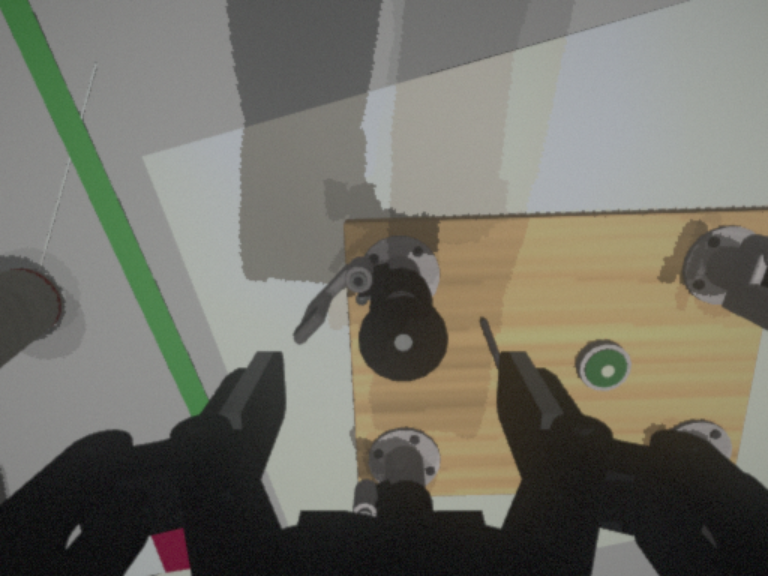

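```bash
python3 - <<'E'
import cv2
a=cv2.imread("pics/w1raw.png")
cv2.imwrite("pics/w1z.png",cv2.resize(a[150:260,185:315],None,fx=5.4,fy=5.4,interpolation=cv2.INTER_CUBIC))
E
```

```text
(no output)
```

View pics/w1z.png

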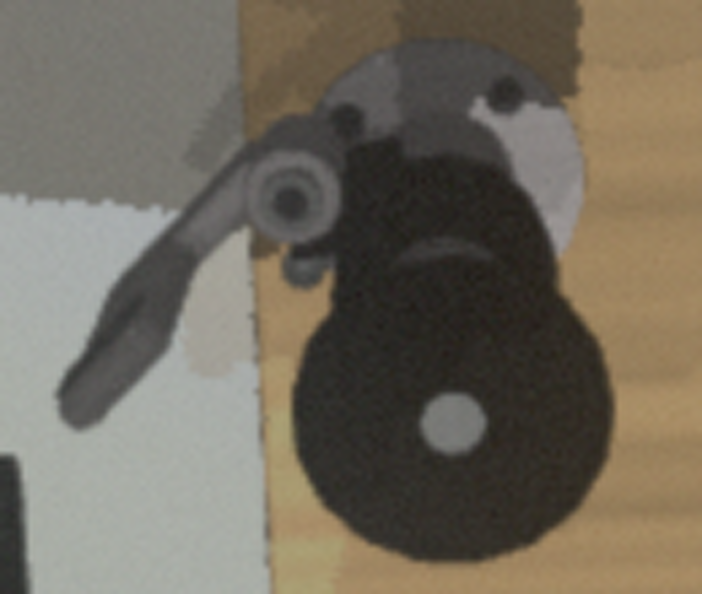

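```bash
python3 - <<'E'
from h import *
np.set_printoptions(precision=4,suppress=True)
p=np.load("w1.npy",allow_pickle=True).item()
g=lambda u,v:(185+u/5.4-.4,150+v/5.4-.4)
F=ray(p,g(453,423),.143);print("foot",F)
for z in(.085,.093,.1): 
    P=ray(p,g(291,202),z); d=P-F; print("piv",P,np.hypot(*d[:2]),np.degrees(np.arctan2(d[1],d[0]))+135)
E1=ray(p,g(82,408),.129);E2=ray(p,g(160,330),.129);d=E1-E2
print(E1,E2,np.hypot(*d[:2]),np.degrees(np.arctan2(d[1],d[0])), E1-F)
im=cv2.imread("pics/w1raw.png");im=cv2.resize(im[150:260,185:315],None,fx=5.4,fy=5.4,interpolation=cv2.INTER_CUBIC)
def inv(X): 
    u=proj(p,X);return tuple(int(round(v)) for v in ((u[0]-185+.4)*5.4,(u[1]-150+.4)*5.4))
import sys
yaw,th=np.radians(-13.5),.9
def W(x,y,z): 
    c,s=np.cos(yaw),np.sin(yaw);return [F[0]+c*x-s*y,F[1]+s*x+c*y,z]
def L(x,y,z):
    c,s=np.cos(th),np.sin(th);return W(-22e-3+c*x+s*y,-22e-3-s*x+c*y,z)
for yaw,th,col in((np.radians(-8),.95,(0,0,255)),(np.radians(-13.5),.85,(0,255,0))):
    q=[inv(L(x,y,.129)) for x,y in((.019,-.0025),(.041,-.0025),(.041,-.0095),(.019,-.0095))]
    cv2.polylines(im,[np.array(q)],True,col,1)
    cv2.circle(im,inv(W(-.022,-.022,.093)),5,col,1)
    cv2.polylines(im,[np.array([inv(W(.023*np.cos(t),.023*np.sin(t),.143)) for t in np.linspace(0,6.28,40)])],True,col,1)
cv2.imwrite("pics/ov1.png",im)
E
```

```text
foot [ 0.4802 -0.1007  0.143 ]
piv [ 0.4591 -0.1221  0.085 ] 0.03007581405689372 0.376622065630869
piv [ 0.4569 -0.121   0.093 ] 0.030860556175528096 -4.0003646112388935
piv [ 0.455 -0.12   0.1  ] 0.031687670412201926 -7.634315627997324
[ 0.4698 -0.1544  0.129 ] [ 0.461  -0.1396  0.129 ] 0.017207408590979332 -59.260826636260425 [-0.0104 -0.0537 -0.014 ]
```

View pics/ov1.png

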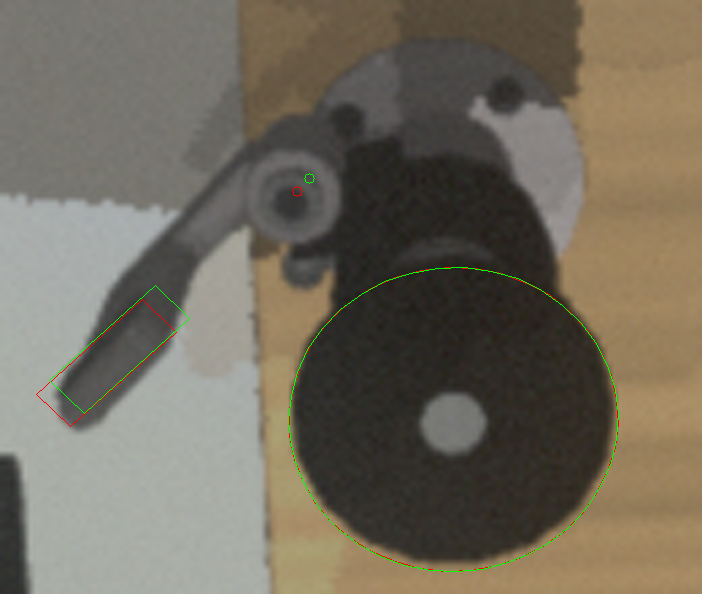

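```bash
python3 -m creep '[[[0.01,-0.01,0.01,-3,47],[0.025,-0.02,0.02,-6,47],[0.04,-0.03,0.03,-9,47],[0.055,-0.0386,0.0362,-9,47],[0.066,-0.0386,0.0362,-9,47],[0.066,-0.0386,0.0362,-9,47],[0.066,-0.0386,0.0362,-9,47],[0.066,-0.0386,0.0362,-9,47]]]'
python3 - <<'E'
from h import *
s=r.state();print(s["clock"],s["position"],R.from_quat(s["tcp_rot"]).as_matrix())
p=vision.camera_params("wrist");a=vision.camera("wrist");np.save("w2.npy",p,allow_pickle=True)
cv2.imwrite("pics/w2.png",cv2.resize(a[:,:,::-1],None,fx=1.5,fy=1.5)[:600])
cv2.imwrite("pics/w2raw.png",a[:,:,::-1])
E
```

```text
clock: 2.6
position: [0.4758, -0.1422, 0.1661]
tcp_rot: [0.036, 0.706, -0.036, 0.707]
ft_force: [0.6, -0.4, 0.7]
width: 0.468
2.6 [ 0.47584979 -0.14217869  0.16614564] [[ 1.16249118e-03  1.01895131e-01  9.94794467e-01]
 [-3.97493482e-04  9.94795107e-01 -1.01894732e-01]
 [-9.99999245e-01 -2.76972590e-04  1.19694319e-03]]
```

View pics/w2.png

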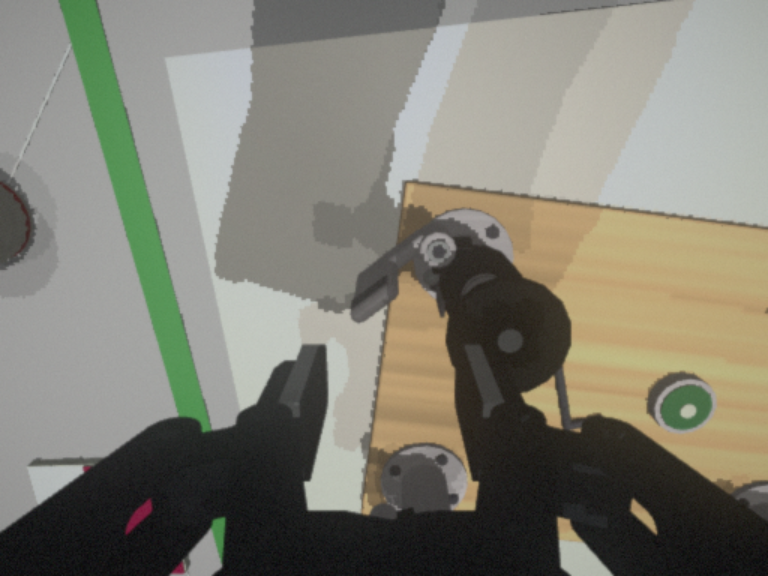

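```bash
cat > ov.py <<'E'
from h import *
import sys
def ov(tag,Fz,yawd,th,out,F=(.4802,-.1007),f=.47,ret=.0015):
    p=np.load(tag+".npy",allow_pickle=True).item(); s=2
    im=cv2.imread(f"pics/{tag}raw.png"); x0,y0=160,120
    im=cv2.resize(im[y0:y0+190,x0:x0+250],None,fx=3,fy=3,interpolation=cv2.INTER_CUBIC)
    inv=lambda X:tuple(int(round(v)) for v in (proj(p,X)-[x0,y0])*3+1)
    yaw=np.radians(yawd)
    def W(x,y,z):
        c,s=np.cos(yaw),np.sin(yaw);return [F[0]+c*x-s*y,F[1]+s*x+c*y,z]
    def L(x,y,z):
        c,s=np.cos(th),np.sin(th);return W(-22e-3+c*x+s*y,-22e-3-s*x+c*y,z)
    pl=lambda q,col:cv2.polylines(im,[np.array([inv(a) for a in q])],True,col,1)
    pl([L(x,y,.129) for x,y in((.019,-.0025),(.041,-.0025),(.041,-.0095),(.019,-.0095))],(0,0,255))
    pl([W(-.022+.004*np.cos(t),-.022+.004*np.sin(t),.093) for t in np.linspace(0,6.28,20)],(0,0,255))
    pl([W(.023*np.cos(t),.023*np.sin(t),Fz) for t in np.linspace(0,6.28,40)],(0,255,0))
    st=r.state();T=st["position"];M=R.from_quat(st["tcp_rot"]).as_matrix()
    for sg in(-1,1):
        pl([T+M@np.array([-ret,sg*(f*.0425+a),b]) for a,b in((0,-.011),(0.0145,-.011),(.0145,.011),(0,.011))],(255,0,255))
    cv2.imwrite(f"pics/{out}.png",im)
    c,s=np.cos(yaw),np.sin(yaw);d=T[:2]-F;print("TCP in sleeve",c*d[0]+s*d[1],-s*d[0]+c*d[1],T[2])
E
python3 -c "
from ov import *
ov('w2',.143,-6,.95,'o2')"
```

```text
TCP in sleeve 0.00014944223765474014 -0.041803693412928784 0.16623894725016522
```

View pics/o2.png

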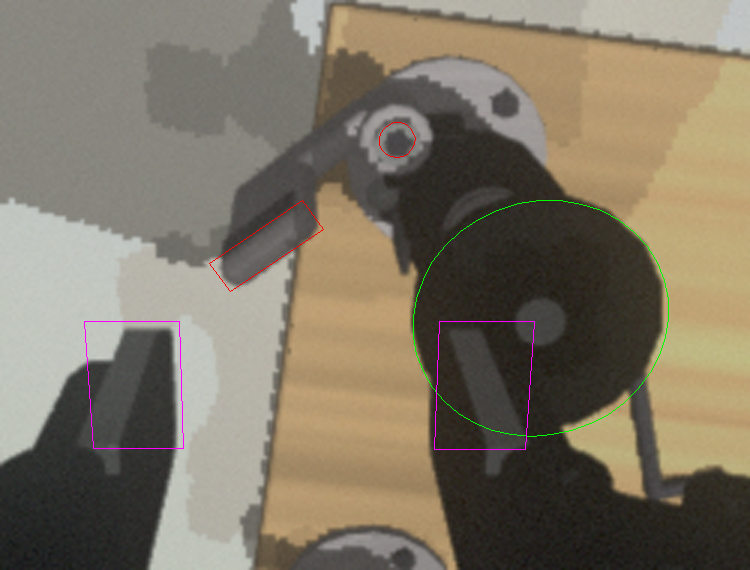

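```bash
python3 -m creep '[[[0.004,0,0,0,55],[0.008,0,0,0,55],[0.012,0,0,0,55],[0.016,0,0,0,55],[0.02,0,0,0,55],[0.02,0,0,0,55],[0.02,0,0,0,55],[0.02,0,0,0,55]]]'
python3 -m creep '[[[0.0005,0,0,0,55],[0.001,0,0,0,55],[0.0015,0,0,0,55],[0.002,0,0,0,55],[0.002,0,0,0,55],[0.002,0,0,0,55],[0.002,0,0,0,55],[0.002,0,0,0,55]]]'
```

```text
clock: 3.45
position: [0.4757, -0.1426, 0.1454]
tcp_rot: [0.036, 0.706, -0.036, 0.706]
ft_force: [-0.5, -0.1, 0.7]
width: 0.549
clock: 4.25
position: [0.4756, -0.1426, 0.1434]
tcp_rot: [0.036, 0.706, -0.036, 0.706]
ft_force: [-0.1, 0.4, 0.5]
width: 0.548
```

```bash
python3 -m creep '[[[0.0005,0,0,0,55],[0.001,0,0,0,55],[0.0015,0,0,0,55],[0.002,0,0,0,55],[0.002,0,0,0,55],[0.002,0,0,0,55],[0.002,0,0,0,55],[0.002,0,0,0,55]]]'
python3 -m creep '[[[0.0005,0,0,0,55],[0.001,0,0,0,55],[0.0015,0,0,0,55],[0.002,0,0,0,55],[0.002,0,0,0,55],[0.002,0,0,0,55],[0.002,0,0,0,55],[0.002,0,0,0,55]]]'
```

```text
clock: 5.05
position: [0.4756, -0.1426, 0.1413]
tcp_rot: [0.036, 0.706, -0.036, 0.706]
ft_force: [0.5, -1.1, 1.0]
width: 0.553
clock: 5.85
position: [0.4756, -0.1426, 0.1399]
tcp_rot: [0.036, 0.706, -0.036, 0.706]
ft_force: [-2.1, 0.4, 4.5]
width: 0.55
```

```bash
python3 -m creep '[[[0.005,0,0,0,55],[0.010,0,0,0,55],[0.015,0,0,0,55],[0.02,0,0,0,55],[0.025,0,0,0,55],[0.0295,0,0,0,55],[0.0295,0,0,0,55],[0.0295,0,0,0,55]]]'
python3 - <<'E'
from h import *
s=r.state();print(s["clock"],s["position"],s["ft_force"])
for n in("wrist","side","top"):
    p=vision.camera_params(n);a=vision.camera(n)
    cv2.imwrite(f"pics/{n}3raw.png",a[:,:,::-1])
    np.save(n+"3.npy",p,allow_pickle=True)
a=cv2.imread("pics/side3raw.png");cv2.imwrite("pics/s3.png",cv2.resize(a[155:255,210:320],None,fx=6,fy=6,interpolation=cv2.INTER_CUBIC))
from ov import *
ov('wrist3',.113,-6,.97,'o3',f=.55,ret=.0024)
E
```

```text
clock: 6.65
position: [0.4758, -0.1426, 0.1106]
tcp_rot: [0.036, 0.706, -0.036, 0.706]
ft_force: [-1.9, 0.1, 7.3]
width: 0.55
6.65 [ 0.47580637 -0.14262178  0.1106431 ] [-1.91973638  0.11433197  7.34364476]
TCP in sleeve 1.1169557173392602e-05 -0.04214023742120043 0.11072152963834335
```

View pics/o3.png

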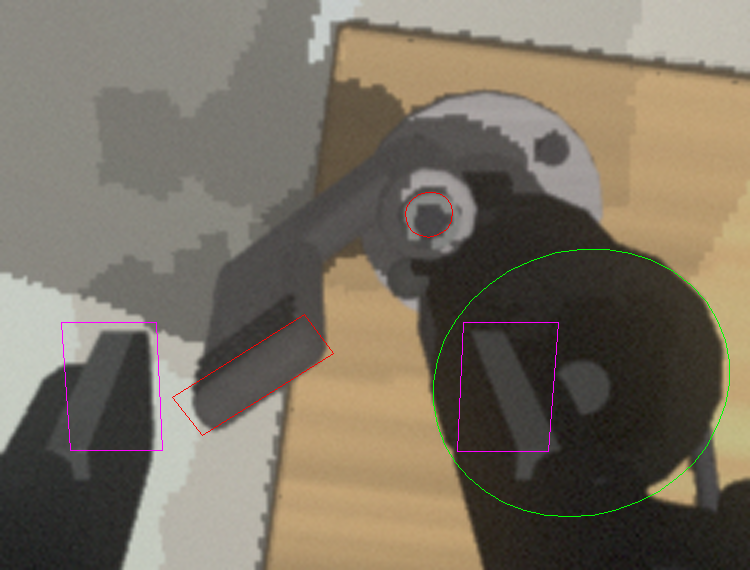

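View pics/s3.png

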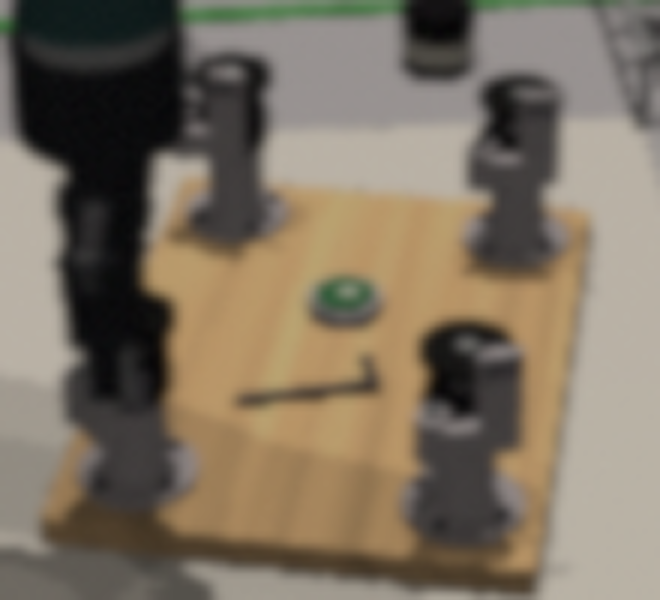

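```bash
python3 -m creep '[[[0,0.001,0,0,55],[0,0.0025,0,0,54],[0,0.004,0,0,53],[0,0.0055,0.001,0,52],[-0.0003,0.007,0.001,0,52],[-0.0003,0.0085,0.002,0,51],[-0.0005,0.010,0.002,0,50],[-0.0005,0.012,0.003,0,50]]]'
python3 - <<'E'
from ov import *
s=r.state();print(s["clock"],s["position"],s["ft_force"])
p=vision.camera_params("wrist");a=vision.camera("wrist");cv2.imwrite("pics/w4raw.png",a[:,:,::-1]);np.save("w4.npy",p,allow_pickle=True)
ov('w4',.113,-6,.6,'o4',f=.5,ret=.0018)
E
```

```text
clock: 7.6
position: [0.4812, -0.1362, 0.1123]
tcp_rot: [0.032, 0.705, -0.041, 0.707]
ft_force: [-1.6, -13.2, 5.3]
width: 0.499
7.6 [ 0.48123838 -0.13617796  0.11229493] [ -1.6183334  -13.19182152   5.3042235 ]
TCP in sleeve 0.005118409201125813 -0.034967819279575645 0.11229422517894645
```

View pics/o4.png

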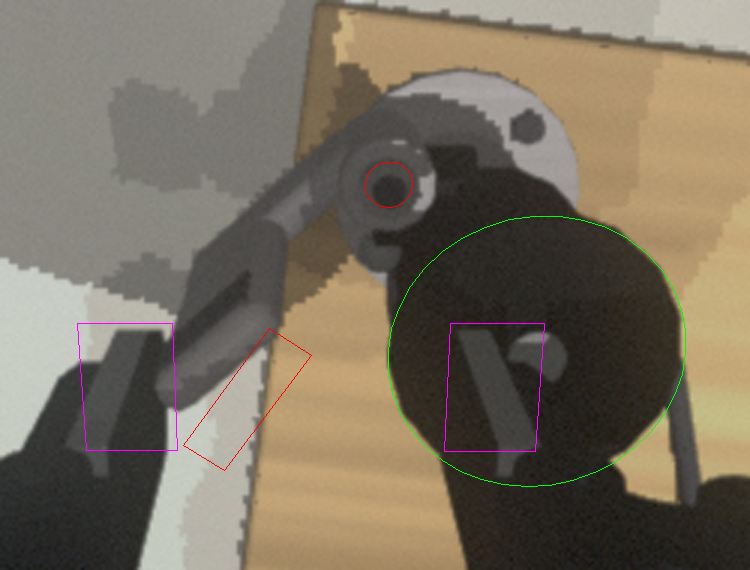

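```bash
python3 -m creep '[[[0.0003,0.001,0,0,50],[0.0005,0.002,0,0,50],[0.001,0.003,0,0,50],[0.001,0.004,0,0,50],[0.001,0.005,0,0,50],[0.001,0.006,0,0,50],[0.001,0.007,0,0,50],[0.001,0.008,0,0,50]]]'
python3 - <<'E'
from ov import *
s=r.state();print(s["clock"],s["position"],s["ft_force"])
p=vision.camera_params("wrist");a=vision.camera("wrist");cv2.imwrite("pics/w5raw.png",a[:,:,::-1]);np.save("w5.npy",p,allow_pickle=True)
ov('w5',.113,-6,.7,'o5',f=.5,ret=.0018)
E
```

```text
clock: 8.45
position: [0.4872, -0.1309, 0.1132]
tcp_rot: [0.031, 0.702, -0.043, 0.711]
ft_force: [4.1, -16.0, 4.9]
width: 0.496
8.45 [ 0.48718286 -0.13087958  0.1132317 ] [  4.09713843 -15.99004923   4.86807684]
TCP in sleeve 0.010127189491058931 -0.028784748368367117 0.11333071453437796
```

View pics/o5.png

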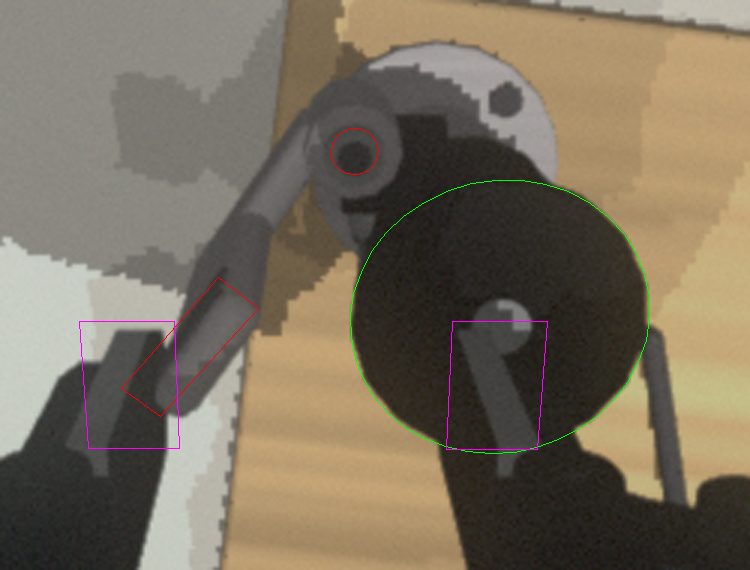

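```bash
cat > tip.py <<'E'
from h import *
def tip(yawd=-6,F=(.4802,-.1007)):
    s=r.state();T=s["position"];M=R.from_quat(s["tcp_rot"]).as_matrix();f=s["width"]
    sa=-.1028+.7456*f;ret=.057*(.9947-np.sqrt(1-sa*sa)); yaw=np.radians(yawd);c,sn=np.cos(yaw),np.sin(yaw)
    for n,y in(("A",f*.0425),("Ao",f*.0425+.007),("B",-f*.0425)):
        X=T+M@np.array([-ret,y,0]);d=X[:2]-F
        print(n,"sleeve mm",np.round(1e3*np.array([c*d[0]+sn*d[1],-sn*d[0]+c*d[1],X[2]]),1))
    print("axes x",M[:,0].round(4),"y",M[:,1].round(4),"t",round(s["clock"],2),"F",s["ft_force"].round(1))
E
python3 -c "from tip import *;tip()"
```

```text
A sleeve mm [ 10.1  -7.6 114.8]
Ao sleeve mm [ 10.1  -0.6 114.7]
B sleeve mm [ 10.1 -49.9 115.4]
axes x [ 0.0123 -0.0164 -0.9998] y [ 0.1049  0.9944 -0.0151] t 8.5 F [  4.3 -13.3   7. ]
```

```bash
python3 -m creep '[[[0.001,0.001,-0.002,0,50],[0.002,0.002,-0.003,0,50],[0.002,0.003,-0.004,0,50],[0.002,0.004,-0.005,0,49],[0.002,0.005,-0.006,0,49],[0.002,0.006,-0.006,0,49],[0.002,0.007,-0.006,0,48],[0.002,0.007,-0.006,0,48]]]'
python3 - <<'E'
from ov import *
from tip import tip
p=vision.camera_params("wrist");a=vision.camera("wrist");cv2.imwrite("pics/w6raw.png",a[:,:,::-1]);np.save("w6.npy",p,allow_pickle=True)
tip();ov('w6',.113,-6,.5,'o6',f=.48,ret=.0016)
E
```

```text
clock: 9.3
position: [0.4819, -0.1202, 0.1116]
tcp_rot: [0.033, 0.701, -0.04, 0.711]
ft_force: [4.1, -7.7, 11.0]
width: 0.483
A sleeve mm [  3.8   1.1 113. ]
Ao sleeve mm [  3.8   8.1 113. ]
B sleeve mm [  3.8 -39.5 113.4]
axes x [ 0.0128 -0.0103 -0.9999] y [ 0.1043  0.9945 -0.009 ] t 9.35 F [ 3.6 -7.6 10.2]
TCP in sleeve 0.0037795602675106277 -0.019216207223557432 0.11163483123035618
```

View pics/o6.png

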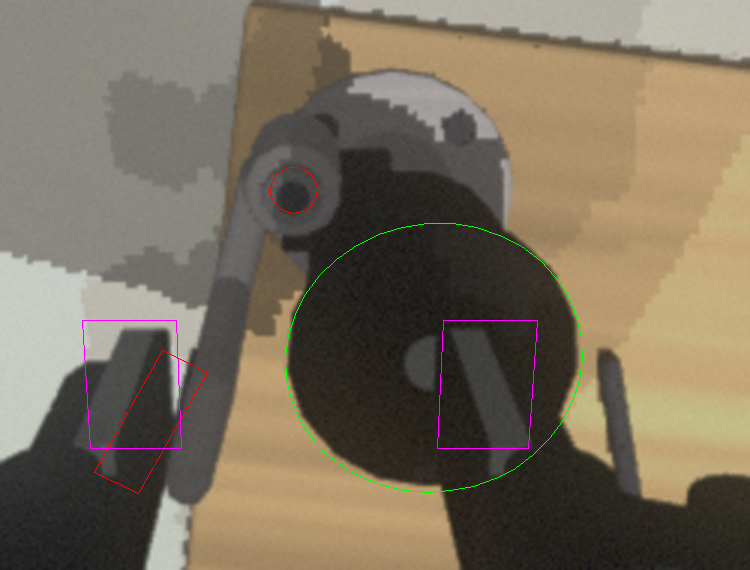

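```bash
python3 -m creep '[[[0,0.001,0,0,48],[0.0003,0.002,0,0,48],[0.0005,0.003,0,0,48],[0.0005,0.004,0,0,48],[0.001,0.005,0,0,48],[0.001,0.006,0,0,48],[0.001,0.007,0,0,48],[0.001,0.008,0,0,48]]]'
python3 - <<'E'
from ov import *
from tip import tip
p=vision.camera_params("wrist");a=vision.camera("wrist");cv2.imwrite("pics/w7raw.png",a[:,:,::-1]);np.save("w7.npy",p,allow_pickle=True)
tip();ov('w7',.113,-6,.1,'o7',f=.48,ret=.0016)
E
```

```text
clock: 10.15
position: [0.4809, -0.1122, 0.1099]
tcp_rot: [0.033, 0.703, -0.041, 0.709]
ft_force: [0.9, -8.8, 10.1]
width: 0.48
A sleeve mm [  1.9   9.2 111.2]
Ao sleeve mm [  1.9  16.2 111.1]
B sleeve mm [  1.9 -31.6 111.6]
axes x [ 0.0089 -0.0106 -0.9999] y [ 0.1043  0.9945 -0.0096] t 10.2 F [ 0.8 -8.8  9.8]
TCP in sleeve 0.001897085206716964 -0.011205708855303812 0.10983612104469678
```

View pics/o7.png

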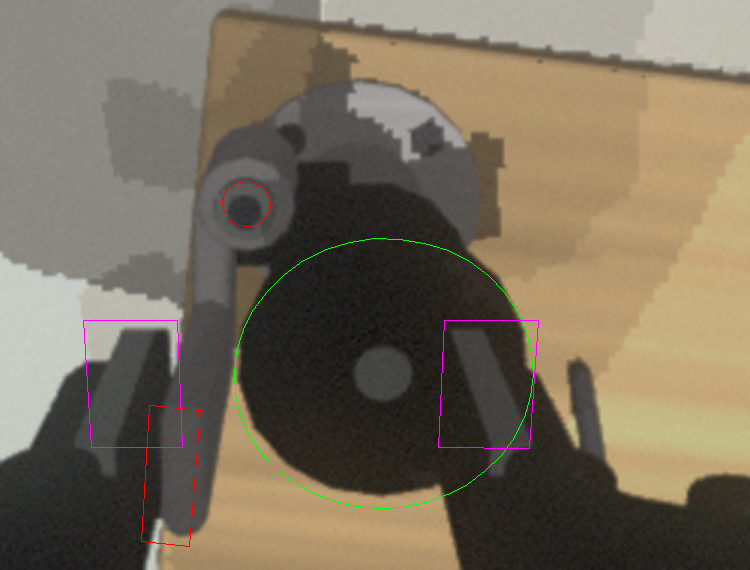

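```bash
python3 -m creep '[[[-0.0005,0.001,0,0,48],[-0.001,0.002,0,0,47],[-0.001,0.003,0.001,0,46],[-0.001,0.004,0.001,0,45],[-0.001,0.005,0.002,0,45],[-0.001,0.006,0.002,0,45],[-0.001,0.006,0.002,0,45],[-0.001,0.006,0.002,0,45]]]'
python3 - <<'E'
from ov import *
from tip import tip
p=vision.camera_params("wrist");a=vision.camera("wrist");cv2.imwrite("pics/w8raw.png",a[:,:,::-1]);np.save("w8.npy",p,allow_pickle=True)
tip();ov('w8',.113,-6,.0,'o8',f=.45,ret=.0016)
E
```

```text
clock: 11.0
position: [0.4811, -0.1106, 0.1102]
tcp_rot: [0.03, 0.705, -0.045, 0.707]
ft_force: [-3.2, -21.1, 8.3]
width: 0.454
A sleeve mm [  2.    9.5 111.2]
Ao sleeve mm [  2.   16.5 111. ]
B sleeve mm [  1.9 -29.  112. ]
axes x [ 0.0029 -0.0214 -0.9998] y [ 0.1068  0.9941 -0.0209] t 11.05 F [ -3.8 -20.4   8.7]
TCP in sleeve 0.001969173833553226 -0.009767217951809447 0.11026847717740519
```

View pics/o8.png

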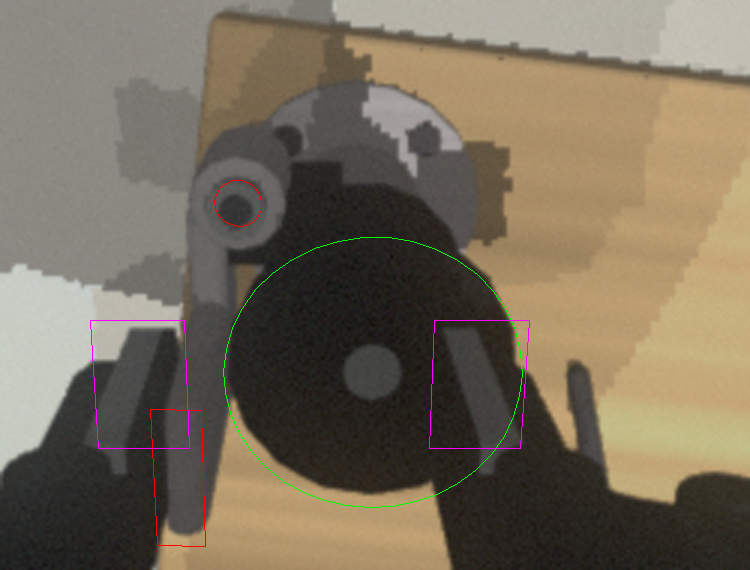

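```bash
python3 - <<'E'
import cv2,numpy as np
b=[]
for n in("w7","w8"):
    a=cv2.imread(f"pics/{n}raw.png")[190:305,195:265]
    a=cv2.resize(a,None,fx=5,fy=5,interpolation=cv2.INTER_CUBIC); b.append(cv2.convertScaleAbs(a,alpha=1.8,beta=20))
cv2.imwrite("pics/z8.png",np.hstack(b))
E
```

```text
(no output)
```

View pics/z8.png

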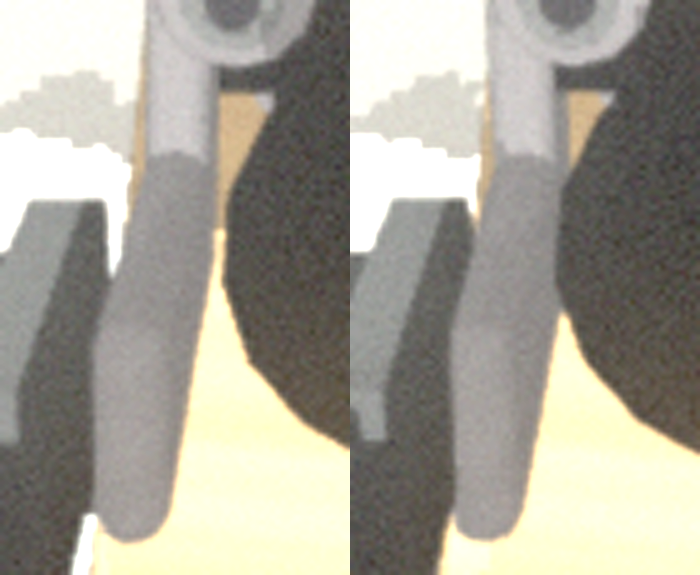

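```bash
python3 - <<'E'
from h import *
for n,P,Q,V in(("w7",(93,345),(95,515),(232,5)),("w8",(102,340),(107,515),(224,3))):
    p=np.load(n+".npy",allow_pickle=True).item();g=lambda a:(195+a[0]/5-.4,190+a[1]/5-.4)
    A=ray(p,g(P),.129);B=ray(p,g(Q),.129);d=B-A;C=ray(p,g(V),.093)
    print(n,A,B,np.hypot(*d[:2]),np.degrees(np.arctan2(d[1],d[0])),"pivot",C)
    # perpendicular distance of foot axis / pivot relative to tab edge
    e=d[:2]/np.hypot(*d[:2]); n_=np.array([-e[1],e[0]])
    print("pivot dist to outer edge mm",1e3*n_@(C-A)[:2], "axis",1e3*n_@(np.array([.4802,-.1007])-A[:2]))
E
```

```text
w7 [ 0.4745984  -0.13212888  0.129     ] [ 0.49082779 -0.13434679  0.129     ] 0.0163802357377493 -7.781844345873876 pivot [ 0.45757346 -0.12086384  0.093     ]
pivot dist to outer edge mm 8.856090392912717 axis 31.89790592298395
w8 [ 0.47480091 -0.12963126  0.129     ] [ 0.49154375 -0.13166555  0.129     ] 0.016865972757795507 -6.927590726951421 pivot [ 0.45753687 -0.12022286  0.093     ]
pivot dist to outer edge mm 7.257410526977261 axis 29.371252828248444
```

```bash
python3 -m creep '[[[-0.0005,0.001,0,0,45],[-0.001,0.002,0.001,0,45],[-0.0012,0.003,0.002,0,44],[-0.0012,0.004,0.003,0,44],[-0.0012,0.004,0.003,0,43],[-0.0012,0.004,0.003,0,43],[-0.0012,0.004,0.003,0,43],[-0.0012,0.004,0.003,0,43]]]'
python3 - <<'E'
from ov import *
from tip import tip
p=vision.camera_params("wrist");a=vision.camera("wrist");cv2.imwrite("pics/w9raw.png",a[:,:,::-1]);np.save("w9.npy",p,allow_pickle=True)
tip()
for n in("top","side"): cv2.imwrite(f"pics/{n}9raw.png",vision.camera(n)[:,:,::-1])
b=[]
for n in("w8","w9"):
    a=cv2.imread(f"pics/{n}raw.png")[190:305,195:265]
    a=cv2.resize(a,None,fx=5,fy=5,interpolation=cv2.INTER_CUBIC); b.append(cv2.convertScaleAbs(a,alpha=1.8,beta=20))
cv2.imwrite("pics/z9.png",np.hstack(b))
a=cv2.imread("pics/top9raw.png");b=cv2.imread("pics/side9raw.png")
cv2.imwrite("pics/ts9.png",np.hstack([cv2.resize(a[190:250,270:340],(400,343)),cv2.resize(b[185:250,215:281],(400,343))]))
E
```

```text
clock: 11.85
position: [0.4813, -0.1107, 0.1104]
tcp_rot: [0.028, 0.707, -0.05, 0.705]
ft_force: [-9.2, -32.0, 5.4]
width: 0.436
A sleeve mm [  2.3   8.6 110.8]
Ao sleeve mm [  2.3  15.6 110.6]
B sleeve mm [  2.1 -28.1 112. ]
axes x [-0.0045 -0.0309 -0.9995] y [ 0.1098  0.9935 -0.0312] t 11.9 F [-10.1 -32.6   5.4]
```

View pics/z9.png

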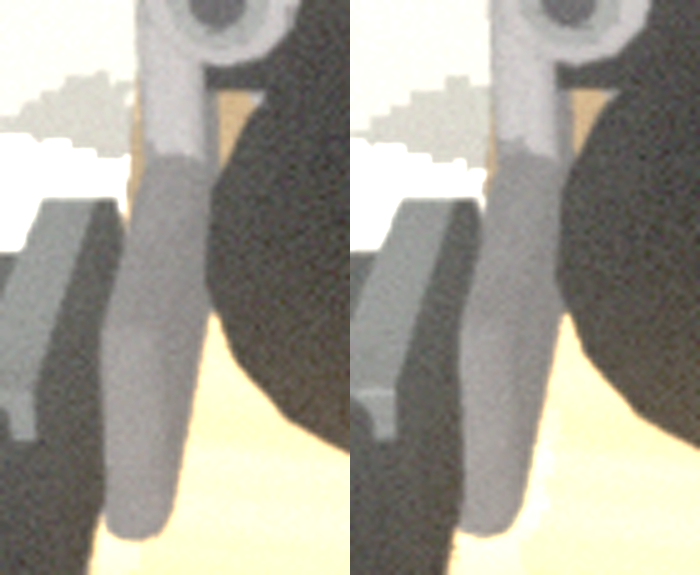

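View pics/ts9.png

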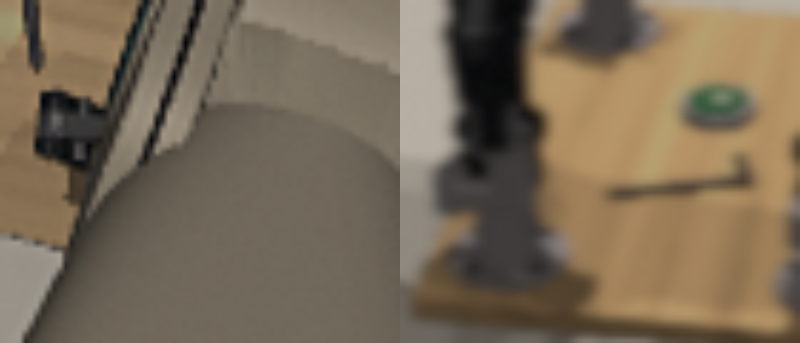

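```bash
python3 -m creep '[[[-0.0002,-0.0005,0,0,43],[-0.0003,-0.001,0,0,43],[-0.0005,-0.0015,0,0,43],[-0.0006,-0.002,0,0,43],[-0.0008,-0.003,0,0,43],[-0.0008,-0.004,0,0,43],[-0.0008,-0.004,0,0,43],[-0.0008,-0.004,0,0,43]]]'
python3 -c "from tip import *;tip()"
python3 -m creep '[[[0,0,0,0,43],[0,0,0,0,43],[0,0,0,0,43],[0,0,0,0,43],[0,0,0,0,43],[0,0,0,0,43],[0,0,0,0,43],[0,0,0,0,43]]]'
python3 -c "from tip import *;tip()"
```

```text
clock: 12.8
position: [0.4812, -0.1112, 0.1105]
tcp_rot: [0.03, 0.707, -0.046, 0.705]
ft_force: [-6.9, -23.5, 3.9]
width: 0.433
A sleeve mm [  2.2   8.1 111.2]
Ao sleeve mm [  2.2  15.1 111. ]
B sleeve mm [  2.  -28.7 112. ]
axes x [-0.0031 -0.0222 -0.9997] y [ 0.1081  0.9939 -0.0224] t 12.8 F [ -6.9 -23.5   3.9]
clock: 13.6
position: [0.4812, -0.1112, 0.1105]
tcp_rot: [0.03, 0.707, -0.046, 0.705]
ft_force: [-6.7, -24.1, 4.4]
width: 0.435
A sleeve mm [  2.2   8.2 111.2]
Ao sleeve mm [  2.2  15.2 111. ]
B sleeve mm [  2.  -28.8 112. ]
axes x [-0.0031 -0.0222 -0.9997] y [ 0.1081  0.9939 -0.0224] t 13.6 F [ -6.7 -24.1   4.4]
```

```bash
python3 -m creep '[[[0,-0.001,0,0,43],[0,-0.002,0,0,43],[0,-0.003,0,0,43],[0,-0.004,0,0,43],[0,-0.005,0,0,43],[0,-0.005,0,0,43],[0,-0.005,0,0,43],[0,-0.005,0,0,43]]]'
python3 -c "from tip import *;tip()"
python3 -m creep '[[[0,0,0,0,43],[0,0,0,0,43],[0,0,0,0,43],[0,0,0,0,43],[0,0,0,0,43],[0,0,0,0,43],[0,0,0,0,43],[0,0,0,0,43]]]'
python3 - <<'E'
from ov import *
from tip import tip
tip()
p=vision.camera_params("wrist");a=vision.camera("wrist");cv2.imwrite("pics/w10raw.png",a[:,:,::-1]);np.save("w10.npy",p,allow_pickle=True)
b=[]
for n in("w9","w10"):
    a=cv2.imread(f"pics/{n}raw.png")[190:305,195:265]
    a=cv2.resize(a,None,fx=5,fy=5,interpolation=cv2.INTER_CUBIC); b.append(cv2.convertScaleAbs(a,alpha=1.8,beta=20))
cv2.imwrite("pics/z10.png",np.hstack(b))
E
```

```text
clock: 14.4
position: [0.4811, -0.1119, 0.1105]
tcp_rot: [0.033, 0.706, -0.042, 0.706]
ft_force: [-4.6, -12.4, 5.5]
width: 0.432
A sleeve mm [  2.1   7.4 111.4]
Ao sleeve mm [  2.1  14.4 111.3]
B sleeve mm [  2.1 -29.3 111.8]
axes x [-0.0012 -0.0118 -0.9999] y [ 0.1056  0.9943 -0.0118] t 14.4 F [ -4.6 -12.4   5.5]
clock: 15.2
position: [0.4811, -0.1119, 0.1105]
tcp_rot: [0.033, 0.706, -0.042, 0.706]
ft_force: [-4.6, -12.5, 5.5]
width: 0.429
A sleeve mm [  2.1   7.3 111.4]
Ao sleeve mm [  2.1  14.3 111.3]
B sleeve mm [  2.1 -29.2 111.8]
axes x [-0.0012 -0.0118 -0.9999] y [ 0.1056  0.9943 -0.0119] t 15.2 F [ -4.6 -12.5   5.5]
```

View pics/z10.png

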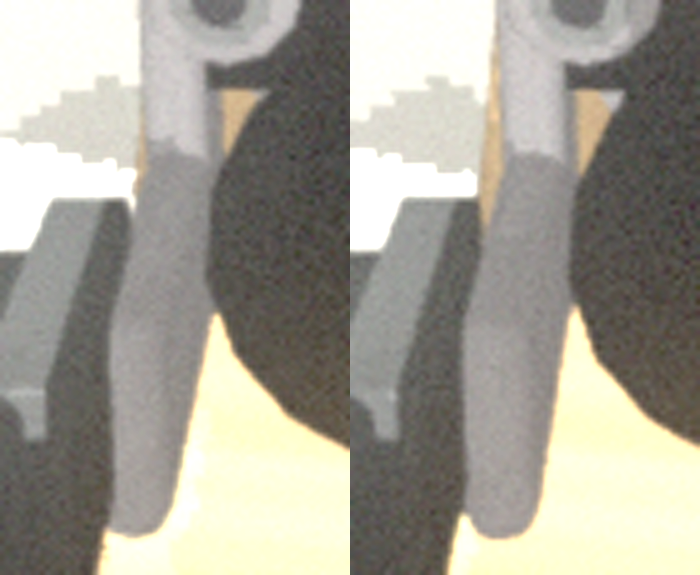

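```bash
python3 -m creep '[[[0,-0.001,0,0,43],[0,-0.002,0,0,43],[0,-0.003,0,0,43],[0,-0.003,0,0,43],[0,-0.003,0,0,43],[0,-0.003,0,0,43],[0,-0.003,0,0,43],[0,-0.003,0,0,43]]]'
python3 -c "from tip import *;tip()"
python3 -m creep '[[[0,0,0,0,43],[0,0,0,0,43],[0,0,0,0,43],[0,0,0,0,43],[0,0,0,0,43],[0,0,0,0,43],[0,0,0,0,43],[0,0,0,0,43]]]'
python3 - <<'E'
from ov import *
from tip import tip
tip()
p=vision.camera_params("wrist");a=vision.camera("wrist");cv2.imwrite("pics/w11raw.png",a[:,:,::-1]);np.save("w11.npy",p,allow_pickle=True)
ov('w11',.112,-6,.0,'o11',f=.43,ret=.0011)
E
```

```text
clock: 16.05
position: [0.4811, -0.1122, 0.1105]
tcp_rot: [0.035, 0.706, -0.039, 0.706]
ft_force: [-3.0, -5.1, 8.0]
width: 0.431
A sleeve mm [  2.    6.9 111.5]
Ao sleeve mm [  2.   13.9 111.5]
B sleeve mm [  2.1 -29.7 111.7]
axes x [-2.0e-04 -5.5e-03 -1.0e+00] y [ 0.1041  0.9945 -0.0055] t 16.05 F [-3.  -5.1  8. ]
clock: 16.85
position: [0.4811, -0.1122, 0.1105]
tcp_rot: [0.035, 0.706, -0.039, 0.706]
ft_force: [-4.2, -4.7, 8.0]
width: 0.426
A sleeve mm [  2.1   6.7 111.5]
Ao sleeve mm [  2.1  13.7 111.4]
B sleeve mm [  2.1 -29.5 111.7]
axes x [-1.0e-04 -5.5e-03 -1.0e+00] y [ 0.1041  0.9946 -0.0055] t 16.85 F [-4.2 -4.7  8. ]
TCP in sleeve 0.0020602743928520746 -0.011388053449142307 0.11053970514882001
```

View pics/o11.png

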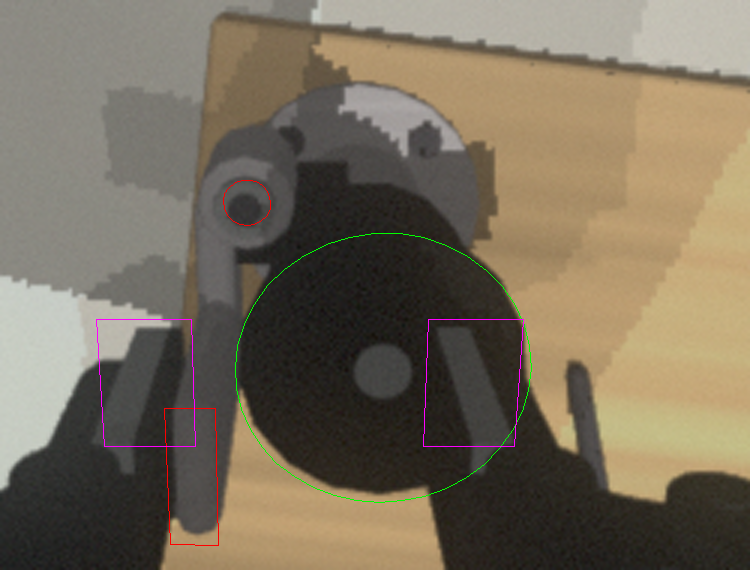

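```bash
python3 -c "
from h import *
print(r.close_job());s=r.state();print(s['clock'],s['position'],s['ft_force'])"
```

```text
the job is handed in; nothing more can be done
None
the job is handed in; nothing more can be done
```

I pressed leg_a down to its mark with one fingertip on the foot, held it there with the lever still open, then drew the lever shut with the other finger. I handed the job in at 16.9 s of the 32 s, still holding the leg down. No verdict was given.

**Leg height:** I touched the foot at its full height first and pressed about 30 mm from there. By fingertip position the ring ended about 1 mm below the rim. It stayed within about ±2.2 mm of the rim from the first press to the end. This rests on arm position and fingertip geometry, because no camera could see the ring itself.

**Push on the leg:** the last upward force was 8.0 N, which matches the spring at its mark. The reading was only 4 to 5 N while the side load was high, so I eased the side load to about 5 N before handing in.

**Lever:** it was closed on its stop. Raising the side force from 21 to 32 N moved it no further, and the wrist picture shows the tab parallel to its closed position. My angle readings were only good to a few hundredths of a radian.

**Position disagreement:** my estimates of the closed tab's outer face (29.4 mm from the leg's axis) and the finger touching it (28 to 30 mm) fell 2 to 3 mm inside the nominal 31.5 mm. I put this down to the calibration error.

**Other clamps and loose items:** I did not check these closely at the end. The arm touched nothing else as far as I know.

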